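# Brace the nutmeg jar in its block and open it

## Task

Stand the tall square jar of nutmegs upright, right down in the free well of the green jar block (the one with the black rubber pad), so that the block keeps it from turning; let it down, do not drop it. There twist its tight blue cap counter-clockwise only until the threads let go, lift the cap straight off and hold it level just above the open mouth, one or two fingers' width clear of the rim. Finish while still holding the cap there, with the jar left standing fully down in the well and everything else where it was.

Things in the scene. Friction and masses are not known exactly. Their poses are not given: they have to be found in the camera images.
- jar: Square clear-glass jar of brown nutmegs, 0.27 to 0.43 kg, 60 x 60 mm, straight sides up to 62 mm above its foot, then a round shoulder (28 mm radius at most) narrowing to the neck by 73 mm. Loose on the white cutting board, whose top is 12 mm above the table; there it would simply turn with the cap. Origin: centre of its underside; z up, x and y square to its flat sides.
- jar_rim (a point): Centre of the jar's open mouth at the rim with its cream seal ring, 101 mm above the jar's foot, outer radius 25 mm with the threads; covered by the cap until it is off. Axes as the jar's.
- cap: Round blue screw cap of that jar, 58 mm across, 20 mm high, knurled, a white bar on top, 0.03 kg. Origin: centre of its lower edge, z up. Closed: lower edge 82 mm and top 102 mm above the jar's foot, its x axis along the jar's x axis. Beside the neck, fingertips have 20 mm of free height under its edge. The closed jar can be lifted and carried by it.
- cap_top (a point): Centre of the cap's flat top, 20 mm above its lower edge. Threads: tight (0.3 to 0.5 N m: fingers slip below 15 N of grip), then loosening, rising 1 mm. Turned counter-clockwise from above by 45 to 75 degrees relative to the jar (60 is best) it lifts straight off; before 43 it still carries the jar, at 78 it meets a stop. After a rise of 19 mm its lower edge is level with the rim.
- block: Jar block of green food plastic, 100 x 300 x 45 mm, fixed on the cutting board, with three square wells in a row along its y axis, at y = -100, 0 and +100 mm, each 64 x 64 mm wide with a 3 mm bevelled edge and 35 mm deep, square to the block. Origin: centre of its underside, z up.
- pad: Black rubber pad, 62 x 62 x 4 mm, fixed on the floor of the one free well (which of the three varies), square to the block. Origin: centre of its underside, 10 mm above the block's underside; the jar's foot stands on the pad's top, 14 mm above the block's underside.
- jar_red: Short square glass jar of red spice with a grey lid, 60 x 60 mm, 72 mm high, loose in another well of the block, standing on the well's floor 10 mm above the block's underside, so lower than the blue cap when the tall jar is home; leave it alone. Origin: centre of its underside.
- jar_green: Short square glass jar of green herbs with a grey lid, same size, standing loose in the remaining well; leave it alone. Origin: centre of its underside.
- bowl: Glass bowl, 124 mm across, 55 mm high, standing on the black bench scale to the right of the board; leave it alone. Origin: centre of its underside.
- tube: Steel stuffing tube, 155 mm tall, 25 mm across, standing on a 54 mm flange beyond the board; leave it alone. Origin: centre of its underside.
- shears: Shears with pink handles, about 180 mm long, lying flat beyond the board; leave them alone. Origin: at the underside near the pivot.
- cup: Steel cup with a handle, 72 mm across, 62 mm high, to the left of the board; leave it alone. Origin: centre of its underside.

How it is judged (in metres and radians):
On the way, in this order (a step that is already met when the one before it is completed fails the run):
1. the tall jar stands fully down in the free well with its cap still closed (horizontal distance between jar and pad below 0.006 m and z of jar in the frame of pad below 0.008 m and angle between jar's own z axis and vertical below 0.07 rad and angle between the x axis of cap and the x axis of jar, either way round below 0.3 rad and z of cap in the frame of jar below 0.086 m), for 0.1 s.
2. the cap has been turned on its threads while the block holds the jar (horizontal distance between jar and pad below 0.006 m and z of jar in the frame of pad below 0.01 m and angle between the x axis of cap and the x axis of jar, either way round above 0.5 rad and z of cap in the frame of jar below 0.09 m).
At the end, for the whole second after the job is handed in: The gripper still holds the cap, at rest, level within 10 degrees, within 18 mm of the jar's axis, lower edge 1 to 55 mm above the rim, 35 to 90 degrees from closed, off the jar; the jar stands untouched, upright, fully down on the pad (within 4 mm up, 6 mm sideways) (z of cap in the frame of jar between 0.102 and 0.156 m and horizontal distance between cap and jar below 0.018 m and angle between cap's own z axis and vertical below 0.17 rad and angle between the x axis of cap and the x axis of jar, either way round above 0.6 rad and contact force between the fingers and cap above 1 N and contact force between each of cap, the arm and jar below 0.1 N and linear speed of each of cap, jar below 0.03 m/s and horizontal distance between jar and pad below 0.006 m and z of jar in the frame of pad below 0.008 m and angle between jar's own z axis and vertical below 0.07 rad); the arm keeps its last pose, push and grip.
It fails at once if a short jar in the block was disturbed (distance of any of jar_red, jar_green from where it was at the start of the episode above 0.012 m or angle between any of jar_red, jar_green's own z axis and vertical above 0.2 rad).
It fails at once if the bowl, tube, shears or cup was disturbed (distance of any of bowl, tube, shears, cup from where it was at the start of the episode above 0.02 m or angle between tube's own z axis and vertical above 0.3 rad).
It fails at once if the glass jar was tipped over (angle between jar's own z axis and vertical above 0.6 rad).
It fails at once if the glass jar was let fall (linear speed of jar above 0.4 m/s and contact force between the fingers and jar below 0.05 N and contact force between the fingers and cap below 0.05 N).
It also fails if it takes over 42 s, if anything falls off the work surface, if the arm or the gripper's body presses on something with over 40 N, if the wrist force passes 120 N, or if a joint passes its speed limit or range.

## Robot

A 7-joint arm with a two-finger parallel gripper is mounted at the origin on the work surface. World frame = base frame: x ahead of the robot, y to its left, z up, the work surface at z = 0. Lengths are in m, angles in degrees, forces in N, time in s.
With the tool pointing down it reaches from about 0.425 to 0.95 m from the base axis. Payload 16.7 kg.
Tool frame: the origin (TCP) lies at the very end of the fingers, on their centre line; the grasp point (between the pads) lies 19 mm behind it (tcp_to_grasp is the distance from the TCP to the grasp point, in m); z points along the fingers, y is the direction in which the jaws open and shut (so a half turn about z gives the same grasp; the last joint's range is limited). The gripper opens to 94 mm and grips with 3 to 60 N. Pads are 16 mm wide; open, the fingers measure 119 mm over their backs; the gripper's body (75 mm by 177 mm) begins 78 mm behind the grasp point.
Start: joints at [59.674, 24.414, 4.234, 92.017, -1.954, 63.644, -3.845], TCP at [0.25, -0.627, 0.169] pointing down, gripper open.
Joint ranges: [-163.25, 163.25], [-28.42, 122.38], [-70.27, 78.77], [12.13, 141.07], [-58.53, 238.53], [9.26, 117.41], [-156.51, 156.51]. Speed limits (degrees/s): [108.29, 108.29, 136.94, 136.94, 172.46, 172.46, 172.46].

## Interface

Orientations are given as a 3x3 rotation matrix whose columns are the frame's x, y, z axes.
In Python, from station import * gives the robot as it stands. Calls block until the motion is done:
- goto(position, orientation): joint-space move of the TCP to a pose.
- move_l(position, orientation=None, velocity=0.15, f_stop=None): straight line of the TCP; orientation=None keeps the orientation; velocity is the mean speed in m/s. With f_stop (N) it stops when the force on the tool has changed by that much, and returns True; else False.
- goto_joints(angles): joint-space move.
- command_gripper(opening, effort=None): finger opening in m; effort is the grip in N (None keeps the last); returns when the fingers have stopped.
- pause(seconds).
- ik(position, orientation): joint angles nearest the present ones, or None.
- capture(name): name is "scene" or "top" or "wrist"; returns the picture (384x512x3 uint8, red, green, blue); there is no depth.
- get_calibration(name): a dict with "fx", "fy", "cx", "cy" (pixels), "k1" (the pictures are not rectified: a ray, as slopes to the right and down, at radius r is drawn at 1 + k1 r^2 times it, then the intrinsics apply), "T" (4x4, takes a point from camera to world coordinates). Camera axes: x right, y down, z forward; pixel columns grow to the right and rows downward; lengths in m; the calibration is good to about 2 mm. A picture is of the moment at which its call begins: read the wrist's pose just before it. get_calibration takes no time and is no camera call; for the wrist camera it gives the pose at the moment of the call.
A pose or a line that the arm cannot do raises Unreachable and nothing moves.
- sign_off(): hands the job in, once; it reports no verdict.
Readings, each from a call of its own:
- get_time(): time.
- get_joint_pos(): joint angles.
- get_dq(): joint speeds.
- get_tau(): joint torques, N m.
- get_eef_pos(): TCP position.
- get_tool_rot(): TCP orientation.
- get_force(): force on the tool from outside, world axes, zero at the start.
- get_ft_torque(): the same for the moment, N m.
- get_gripper_width(): finger opening in m.
Only numpy, scipy, OpenCV 4.12 (cv2) and the standard library are available. Lean on these libraries where they do the work, as an engineer would, in place of code of your own. Each camera call takes 0.05 s, during which the arm holds its last target.

## Working session

There is one attempt and no reset: what is moved stays moved. The work goes in short steps, each a Python script; the robot and the scene stay as the last script left them, time stands still between calls to the robot, and variables do not carry over. Pictures are saved under pics/ and viewed, and the job is handed in when it is done.

```bash
ls; mkdir -p pics
python3 - <<'E'
from station import *
import cv2,numpy as np
for n in ["scene","top","wrist"]:
    c=get_calibration(n); print(n,{k:(np.round(v,4).tolist() if k=="T" else v) for k,v in c.items()})
    cv2.imwrite(f"pics/{n}0.png",cv2.cvtColor(capture(n),cv2.COLOR_RGB2BGR))
print(get_time(),get_eef_pos(),get_tool_rot(),get_force())
E
```

```text
pics
scene {'fx': 433.02188273421456, 'fy': 433.02188273421456, 'cx': 256.48487442734177, 'cy': 190.8643636212514, 'k1': -0.05439756712511647, 'T': [[-0.447, 0.512, -0.7335, 1.5494], [0.8943, 0.2757, -0.3525, 0.457], [0.0218, -0.8135, -0.5811, 0.8813], [0.0, 0.0, 0.0, 1.0]]}
top {'fx': 415.72984791888007, 'fy': 415.72984791888007, 'cx': 252.97562398973022, 'cy': 192.98979785013884, 'k1': -0.1047933868788633, 'T': [[0.0105, -0.9975, 0.0701, 0.4868], [-0.9999, -0.01, 0.0065, -0.0206], [-0.0058, -0.0702, -0.9975, 1.4362], [0.0, 0.0, 0.0, 1.0]]}
wrist {'fx': 301.43811248181385, 'fy': 301.43811248181385, 'cx': 256.70049878837136, 'cy': 192.63374357328513, 'k1': -0.07994282723269805, 'T': [[0.3703, -0.9036, -0.2155, 0.3111], [-0.9289, -0.3604, -0.085, -0.6007], [-0.0009, 0.2317, -0.9728, 0.385], [0.0, 0.0, 0.0, 1.0]]}
0.15 [ 0.25005981 -0.62656369  0.16894038] [[ 9.28750277e-01  3.70705708e-01 -4.48438054e-04]
 [ 3.70705970e-01 -9.28749849e-01  8.95110255e-04]
 [-8.46642937e-05 -9.97572561e-04 -9.99999499e-01]] [-0.75794723  0.19588835 -0.31399994]
```

View pics/scene0.png

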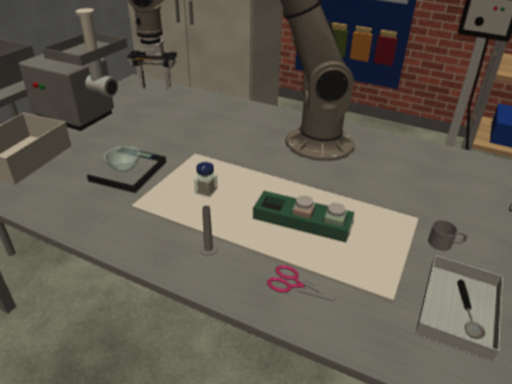

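View pics/top0.png

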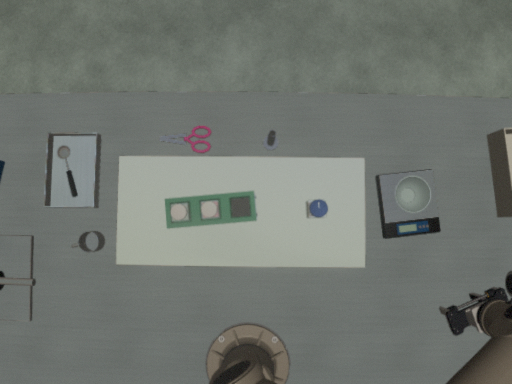

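View pics/wrist0.png

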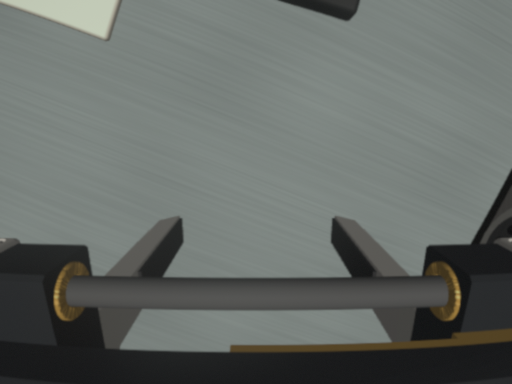

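The top view shows the free well with the pad at about (240,207), at the right end of the block. The capped jar is at about (318,208). Next I'll measure both.

```bash
cat > h.py <<'E'
from station import *
import cv2,numpy as np
def ray(cal,uv):
    K=np.array([[cal["fx"],0,cal["cx"]],[0,cal["fy"],cal["cy"]],[0,0,1]])
    uv=np.asarray(uv,float).reshape(-1,1,2)
    p=cv2.undistortPoints(uv,K,np.array([cal["k1"],0,0,0.]),).reshape(-1,2)
    d=np.c_[p,np.ones(len(p))]@cal["T"][:3,:3].T
    return cal["T"][:3,3],d
def onplane(cal,uv,z):
    o,d=ray(cal,uv); return o+d*((z-o[2])/d[:,2])[:,None]
def proj(cal,P):
    T=np.linalg.inv(cal["T"]); P=np.atleast_2d(P)@T[:3,:3].T+T[:3,3]
    x=P[:,:2]/P[:,2:]; r2=(x**2).sum(1,keepdims=True); x=x*(1+cal["k1"]*r2)
    return np.c_[x[:,0]*cal["fx"]+cal["cx"],x[:,1]*cal["fy"]+cal["cy"]]
def cap_img(n,f):
    c=get_calibration(n); c["T"]=np.array(c["T"]); im=capture(n)
    cv2.imwrite(f"pics/{f}.png",cv2.cvtColor(im,cv2.COLOR_RGB2BGR)); return im,c
def down(yaw):  # yaw deg of tool y axis (jaw direction) in world
    a=np.radians(yaw); y=np.array([np.cos(a),np.sin(a),0]); z=np.array([0,0,-1.]); x=np.cross(y,z)
    return np.c_[x,y,z]
def big(mask):
    cs,_=cv2.findContours(mask.astype(np.uint8)*255,cv2.RETR_EXTERNAL,cv2.CHAIN_APPROX_NONE)
    return max(cs,key=cv2.contourArea)
E
python3 - <<'E'
from h import *
im=cv2.cvtColor(cv2.imread("pics/top0.png"),cv2.COLOR_BGR2RGB); c=get_calibration("top"); c["T"]=np.array(c["T"])
hsv=cv2.cvtColor(im,cv2.COLOR_RGB2HSV); 
g=(hsv[...,0]>65)&(hsv[...,0]<88)&(hsv[...,1]>95)
g=cv2.morphologyEx(g.astype(np.uint8),cv2.MORPH_CLOSE,np.ones((3,3)))
k=big(g).reshape(-1,2); P=onplane(c,k,.057)
r=cv2.minAreaRect(P[:,:2].astype(np.float32)); print("block",r, cv2.boxPoints(r))
b=(hsv[...,0]>105)&(hsv[...,0]<130)&(hsv[...,1]>120)
k=big(b[190:230,295:345]).reshape(-1,2)+[295,190]; (u,v),rad=cv2.minEnclosingCircle(k.astype(np.float32)); print(u,v,rad,onplane(c,[u,v],.114))
print(onplane(c,[u+rad,v],.114))
E
python3 - <<'E'
import cv2
im=cv2.imread("pics/top0.png")[170:245,150:350]
cv2.imwrite("pics/topz.png",cv2.resize(im,None,fx=4,fy=4,interpolation=cv2.INTER_CUBIC))
E
```

```text
block ((0.17350147664546967, -0.8827912211418152), (0.0, 0.0), 0.0) [[ 0.17350148 -0.8827912 ]
 [ 0.17350148 -0.8827912 ]
 [ 0.17350148 -0.8827912 ]
 [ 0.17350148 -0.8827912 ]]Traceback (most recent call last):
  File "<stdin>", line 9, in <module>
  File "h.py", line 23, in big
    return max(cs,key=cv2.contourArea)
ValueError: max() iterable argument is empty
```

View pics/topz.png

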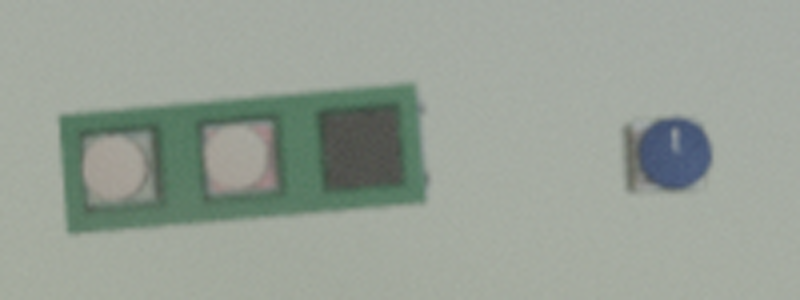

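The zoom confirms the layout. The block runs from (60,115) to (425,205) in the zoomed picture and is tilted slightly, with the pad well at its right end. The cap is at about (676,152), with its white bar roughly vertical in the image. My colour thresholds were off, so I'll fix them.

Run:
```python
from h import *
im=cv2.cvtColor(cv2.imread("pics/top0.png"),cv2.COLOR_BGR2RGB); c=get_calibration("top"); c["T"]=np.array(c["T"])
hsv=cv2.cvtColor(im,cv2.COLOR_RGB2HSV); print(hsv[195,200],hsv[211,318],hsv[222,290],hsv[205,222])
g=(hsv[...,0]>60)&(hsv[...,0]<92)&(hsv[...,1]>60); g[:,:150]=0;g[:,300:]=0; g[:170]=0;g[250:]=0
k=big(g).reshape(-1,2); P=onplane(c,k,.057)
r=cv2.minAreaRect(P[:,:2].astype(np.float32)); print("block",r, cv2.boxPoints(r))
b=(hsv[...,0]>105)&(hsv[...,0]<130)&(hsv[...,1]>90)
k=big(b[190:230,295:345]).reshape(-1,2)+[295,190]; (u,v),rad=cv2.minEnclosingCircle(k.astype(np.float32)); print(u,v,rad,onplane(c,[u,v],.114),onplane(c,[u+rad,v],.114))
```

```text
[ 62  25 150] [110  99 119] [ 48  15 172] [ 69  75 123]
block ((0.5282777547836304, 0.1303793489933014), (0.09411174058914185, 0.29454126954078674), 5.711493015289307) [[ 0.46679917  0.27223593]
 [ 0.49611178 -0.02084314]
 [ 0.58975637 -0.01147723]
 [ 0.56044376  0.28160185]]
318.5144958496094 207.60145568847656 7.8604936599731445 [[ 0.53520446 -0.22128605  0.114     ]] [[ 0.5354316  -0.24646228  0.114     ]]
```

The block measures 94 x 295 mm, about a pixel under its real size. Its centre is at about (0.528, 0.130), yawed 5.7°. The cap is at (0.535, -0.221). All are within reach. Next I'll take close wrist views of the well and the jar.

Run:
```python
from h import *
goto([0.535-.066,-0.221,0.20],down(-90)); print(get_time(),get_joint_pos())
im,c=cap_img("wrist","wj"); np.save("wj.npy",c["T"])
goto([0.538-.066,0.031,0.20],down(-90)); print(get_time(),get_joint_pos())
im,c=cap_img("wrist","ww"); np.save("ww.npy",c["T"]); print(c["T"])
```

```text
1.8417 [ 23.78997874   8.42330852  -6.1938643  109.48649922   1.03600804
  62.14832741 -72.87264705]
2.8833 [   6.00507189    4.62625717  -18.27275789  113.97826879    1.66397613
   61.64776046 -103.08915093]
[[-2.02963420e-03 -9.72815422e-01 -2.31572959e-01  5.37935668e-01]
 [-9.99997827e-01  2.08451074e-03  7.71073763e-06  3.08060789e-02]
 [ 4.75215194e-04  2.31572471e-01 -9.72817539e-01  4.16133536e-01]
 [ 0.00000000e+00  0.00000000e+00  0.00000000e+00  1.00000000e+00]]
```

View pics/wj.png

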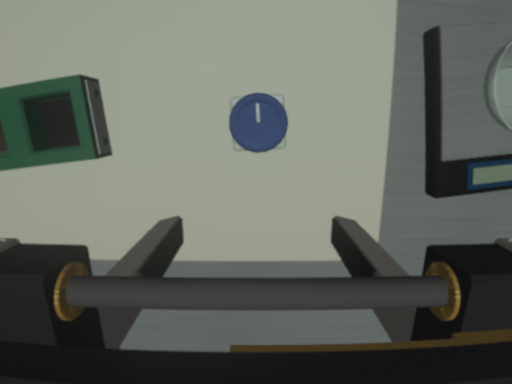

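View pics/ww.png

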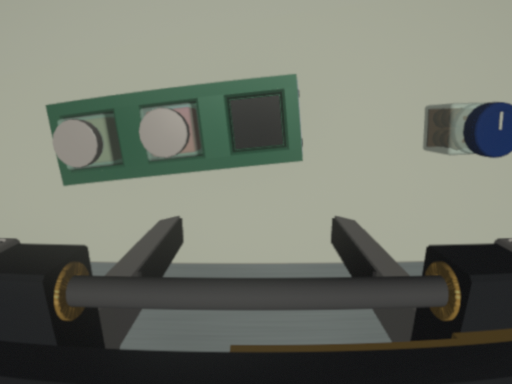

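In wj, the cap centre is at (258,122), with the white bar pointing up from it to (257,104). The jar's outline is roughly (231,95)-(285,150). In ww, the pad is at (257,123) and the whole block top is visible, with corners (47,104), (297,75), (302,160) and (64,185).

Run:
```python
from h import *
def load(n):
    im=cv2.cvtColor(cv2.imread(f"pics/{n}.png"),cv2.COLOR_BGR2RGB); c=get_calibration("wrist"); c["T"]=np.load(n+".npy"); return im,c,cv2.cvtColor(im,cv2.COLOR_RGB2HSV)
im,c,hsv=load("wj")
b=(hsv[...,0]>108)&(hsv[...,0]<130)&(hsv[...,1]>110); b[:,:200]=0;b[:,320:]=0;b[200:]=0
k=big(b); e=cv2.fitEllipse(k); P=onplane(c,k.reshape(-1,2),.114)[:,:2].astype(np.float32)
print("ellipse",e,onplane(c,[e[0]],.114)); (ctr,r)=cv2.minEnclosingCircle(P); print("cap",ctr,r)
f=np.zeros(b.shape,np.uint8); cv2.drawContours(f,[k],-1,1,-1); f=cv2.erode(f,np.ones((7,7)))
bar=(f>0)&(hsv[...,1]<110)&(hsv[...,2]>120); v,u=np.nonzero(bar); print(len(u))
Q=onplane(c,np.c_[u,v],.114)[:,:2]; m=Q.mean(0); w,V=np.linalg.eigh(np.cov(Q.T)); d=V[:,1]; 
if d@(m-np.array(ctr))<0:d=-d
print("bar",m,np.degrees(np.arctan2(d[1],d[0])),"mean->",np.degrees(np.arctan2(*(m-ctr)[::-1])))
S=cv2.resize(im[70:175,205:310],None,fx=7,fy=7,interpolation=cv2.INTER_CUBIC)[:,:,::-1]
im2,c2,h2=load("ww")
g=(h2[...,0]>60)&(h2[...,0]<92)&(h2[...,1]>90);g[200:]=0;g[:,400:]=0
k=big(g); P=onplane(c2,k.reshape(-1,2),.057)[:,:2].astype(np.float32); print("rect",cv2.minAreaRect(P))
# pad/well opening contour
print(im2[100:104,240],h2[123,257],h2[123,215])
# well opening: hole in green mask
hole=((~g).astype(np.uint8)); hole[:80]=0; hole[:,:222]=0; hole[:,294:]=0; hole[155:]=0
kk=cv2.approxPolyDP(big(hole),3,True); print("hole",cv2.boundingRect(kk))
Ph=onplane(c2,big(hole).reshape(-1,2),.057)[:,:2].astype(np.float32); print(cv2.minAreaRect(Ph))
dk=(h2[...,2]<75); dk[:85]=0;dk[165:]=0;dk[:,:222]=0;dk[:,294:]=0
Pd=onplane(c2,big(dk).reshape(-1,2),.026)[:,:2].astype(np.float32); print("pad",cv2.minAreaRect(Pd))
S2=cv2.resize(im2[70:175,205:310],None,fx=5,fy=5,interpolation=cv2.INTER_CUBIC)[:,:,::-1]
cv2.imwrite("pics/z1.png",cv2.resize(S,(525,525)));cv2.imwrite("pics/z2.png",S2)
```

```text
ellipse ((258.42742919921875, 122.84638977050781), (52.62912368774414, 53.67398452758789), 24.766977310180664) [[ 0.53288476 -0.22242516  0.114     ]]
cap (0.5330173969268799, -0.22193248569965363) 0.026888849213719368
83
bar [ 0.54301537 -0.22143787] 2.536812355398806 mean-> 2.832227707590174
rect ((0.5252760648727417, 0.13982902467250824), (0.09534759819507599, 0.27837052941322327), 5.149762153625488)
[[62 63 60]
 [63 64 60]
 [63 63 60]
 [63 64 61]] [40 13 57] [ 72  91 104]
hole (222, 80, 72, 75)
((0.5419447422027588, 0.02929186448454857), (0.08380312472581863, 0.08447045087814331), 89.89634704589844)
pad ((0.537448525428772, 0.03108171373605728), (0.07240592688322067, 0.07295079529285431), 5.447681903839111)
```

View pics/z1.png

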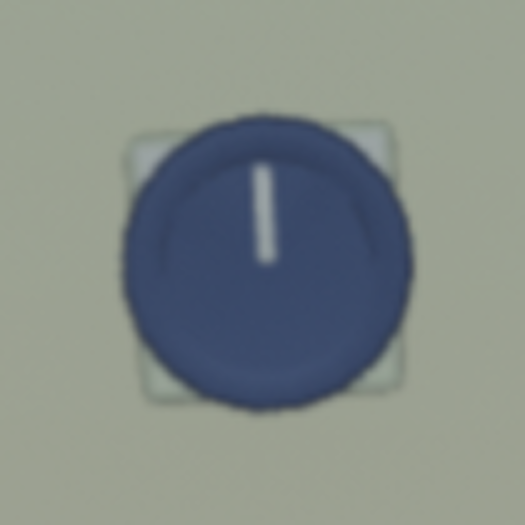

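View pics/z2.png

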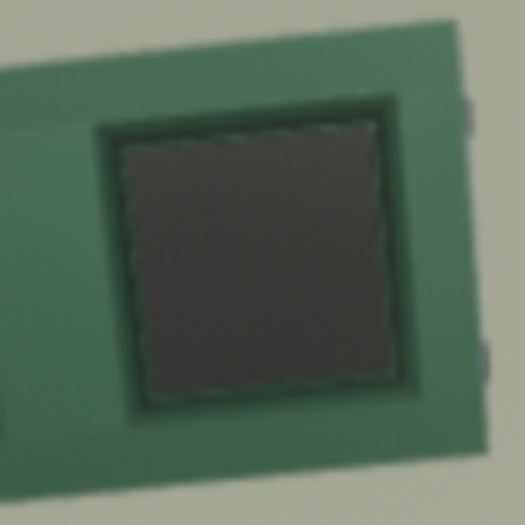

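In z1, the jar's corners are at about (125,135), (392,122), (405,388) and (148,403), and the bar is clear. In z2, the well's bevel outline and the pad's corners (122,147), (375,122), (397,378), (150,395) are clear. I'll cast all of these as rays.

Run:
```python
from h import *
def q(n,pts,z,off=(205,70)):
    c=get_calibration("wrist"); c["T"]=np.load(n+".npy")
    p=(np.array(pts,float)+.5)/5-.5+off; P=onplane(c,p,z)[:,:2]
    e=np.roll(P,-1,0)-P; L=np.linalg.norm(e,axis=1); a=np.degrees(np.arctan2(e[:,1],e[:,0])); a=(a+45)%90-45
    print(n,P.mean(0),L.round(4),a.round(2),a.mean())
q("wj",[(125,133),(393,120),(405,389),(146,404)],.074)
q("ww",[(122,147),(375,122),(397,378),(150,395)],.026)
q("ww",[(95,125),(395,95),(420,395),(131,425)],.057)
c=get_calibration("wrist"); c["T"]=np.load("ww.npy")
P=onplane(c,[(47.,104),(297.,75),(302.,160),(64,185)],.057)[:,:2];print(P)
# joints for candidates
for yaw in (-110,-90,-70,-60,-45,-30,0,30,60,90):
    print(yaw,[None if j is None else np.round(j) for j in (ik([.533,-.222,.09],down(yaw)),ik([.5375,.031,.10],down(yaw)))])
```

```text
wj [ 0.53330418 -0.22225336] [0.0586 0.0587 0.0586 0.0594] [2.61 3.54 3.23 3.51] 3.2241106364097885
ww [0.53691946 0.0304863 ] [0.0634 0.0639 0.0637 0.0622] [5.34 5.81 3.81 5.53] 5.123295640219826
ww [0.5369593  0.03069271] [0.069  0.0689 0.0691 0.0694] [5.39 5.81 5.81 5.77] 5.695828026376322
[[ 0.56240716  0.28243196]
 [ 0.58961648 -0.01521738]
 [ 0.49249162 -0.02350624]
 [ 0.46286217  0.27378713]]
-110 [array([ 20.,  20.,  -5., 109.,   2.,  51., -96.]), array([   4.,   17.,  -17.,  113.,    6.,   51., -126.])]
-90 [array([ 21.,  20.,  -6., 109.,   3.,  51., -76.]), array([   5.,   17.,  -18.,  113.,    7.,   51., -106.])]
-70 [array([ 22.,  20.,  -7., 109.,   3.,  51., -57.]), array([  6.,  17., -19., 113.,   7.,  51., -87.])]
-60 [array([ 23.,  21.,  -8., 109.,   4.,  51., -47.]), array([  6.,  17., -19., 113.,   7.,  51., -77.])]
-45 [array([ 24.,  21., -10., 109.,   4.,  51., -33.]), array([  7.,  17., -20., 112.,   7.,  51., -62.])]
-30 [array([ 25.,  21., -11., 109.,   5.,  51., -18.]), array([  8.,  18., -22., 112.,   8.,  52., -48.])]
0 [array([ 28.,  21., -15., 108.,   7.,  52.,  10.]), array([ 11.,  18., -25., 112.,   9.,  52., -19.])]
30 [array([ 31.,  21., -18., 108.,   8.,  52.,  39.]), array([ 14.,  18., -29., 112.,  11.,  52.,  10.])]
60 [array([ 34.,  22., -22., 108.,  10.,  52.,  67.]), array([ 17.,  19., -32., 112.,  13.,  52.,  38.])]
90 [array([ 61.,  32., -59., 106.,  31.,  60.,  79.]), array([ 37.,  27., -59., 111.,  27.,  58.,  56.])]
```

The measurements agree:
- **Jar:** (0.5333, -0.2222), yaw 3.2° from its corners and 2.7° from the bar.
- **Well:** (0.5370, 0.0306), yaw 5.7°.

The sides came out at 59, 63 and 69 mm against the expected 60, 62 and 70 mm. I'll grasp the cap with the jaws along the jar's y axis.

```bash
python3 - <<'E'
from h import *
x,y=.5333,-.2222; R=down(-87)
goto([x,y,.17],R); move_l([x,y,.087],velocity=.12,f_stop=8)
print("down",get_eef_pos(),get_force(),get_time())
command_gripper(.05,40); print(get_gripper_width(),get_force(),get_eef_pos())
r=move_l([x,y,.097],velocity=.03); print("lift",get_force(),get_gripper_width())
move_l([x,y,.20],velocity=.12); pause(.2); print(get_force(),get_ft_torque(),get_gripper_width(),get_time())
cap_img("scene","s1"); cap_img("wrist","w1")
E
python3 -c "
import cv2,numpy as np
a=cv2.imread('pics/s1.png');a=cv2.resize(a[80:240,140:300],(600,600));cv2.imwrite('pics/s1z.png',a)"
```

```text
down [ 0.53382182 -0.22214371  0.08767507] [1.26905382 0.24913482 1.41259851] 4.8
0.0499593006994084 [ 0.64472079 -0.16775723  0.44121589] [ 0.53331103 -0.22223195  0.0869978 ]
lift [-0.36645484 -0.51905812  0.04026391] 0.04993318070458556
[ 0.64958364  0.78448039 -0.41981486] [ 0.00601393  0.03459392 -0.02741984] 0.05038214613359685 7.3167
```

View pics/s1z.png

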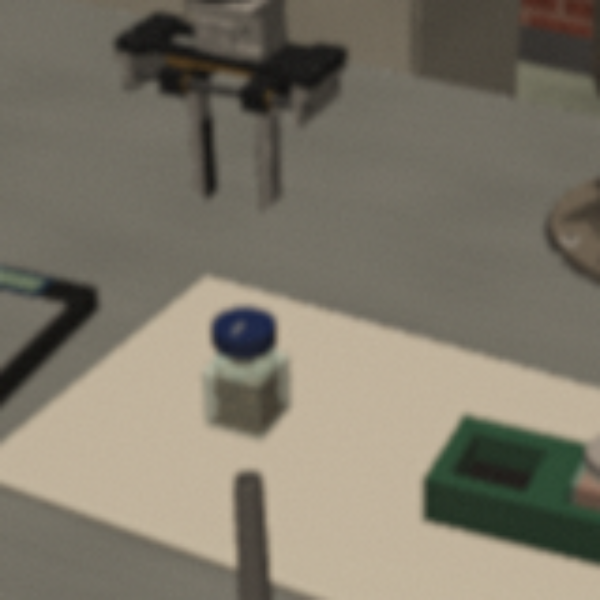

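View pics/w1.png

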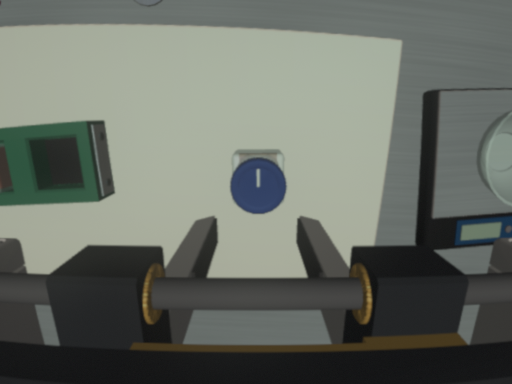

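The gripper closed to 50 mm on nothing. The jar is still standing at its original spot, with the cap at (258,185) in the wrist picture. I'll check where the TCP should project against where the fingertips appear.

```bash
python3 - <<'E'
from h import *
print(get_eef_pos(),get_tool_rot().round(3),get_gripper_width())
p=get_eef_pos();R=get_tool_rot()
for n in("scene","wrist","top"):
    c=get_calibration(n);c["T"]=np.array(c["T"])
    print(n,c["T"][:3,3],proj(c,[p,p+R[:,1]*.025,p-R[:,1]*.025,p-R[:,2]*.019]).round(1), proj(c,[.5333,-.2222,.114]).round(1),proj(c,[.5333,-.2222,.012]).round(1))
# independent height check: cap centre from scene and wrist rays
im=cv2.cvtColor(cv2.imread("pics/s1.png"),cv2.COLOR_BGR2HSV)
b=(im[...,0]>108)&(im[...,0]<130)&(im[...,1]>110)&(im[...,2]>40); b[:150]=0;b[200:]=0;b[:,:190]=0;b[:,230:]=0
k=big(b);print("scene cap",cv2.boundingRect(k))
im=cv2.cvtColor(cv2.imread("pics/w1.png"),cv2.COLOR_BGR2HSV)
b=(im[...,0]>108)&(im[...,0]<130)&(im[...,1]>110); b[:,:200]=0;b[:,320:]=0;b[250:]=0
e=cv2.fitEllipse(big(b)); c=get_calibration("wrist");c["T"]=np.array(c["T"]);print("wrist cap",e,onplane(c,[e[0]],.114))
cap_img("top","t1")
E
python3 -c "
import cv2
a=cv2.imread('pics/t1.png');a=cv2.resize(a[150:290,240:400],(800,700)[:2]);a=cv2.resize(a,(680,595));cv2.imwrite('pics/t1z.png',a)"
```

```text
[ 0.53312471 -0.22214887  0.19959093] [[ 0.999  0.052 -0.001]
 [ 0.052 -0.999  0.   ]
 [-0.001 -0.    -1.   ]] 0.04956666537637252
scene [1.54936539 0.45700283 0.88132584] [[203.9 143. ]
 [197.1 141.3]
 [210.8 144.6]
 [203.6 137.7]] [[205.1 165.7]] [[206.5 190.8]]
wrist [ 0.59883788 -0.21740433  0.41575001] [[258.5 211.2]
 [291.9 211.2]
 [225.1 211.2]
 [258.7 219.3]] [[258.1 186.6]] [[257.7 170.6]]
top [ 0.48683043 -0.02058261  1.43617613] [[323.1 207.3]
 [331.5 206.9]
 [314.8 207.7]
 [324.2 207.1]] [[318.8 208.2]] [[314.3 209.2]]
scene cap (198, 163, 14, 10)
wrist cap ((257.9649658203125, 186.04782104492188), (51.39814758300781, 51.89937210083008), 89.88912200927734) [[ 0.53391996 -0.22205875  0.114     ]]
```

View pics/t1z.png

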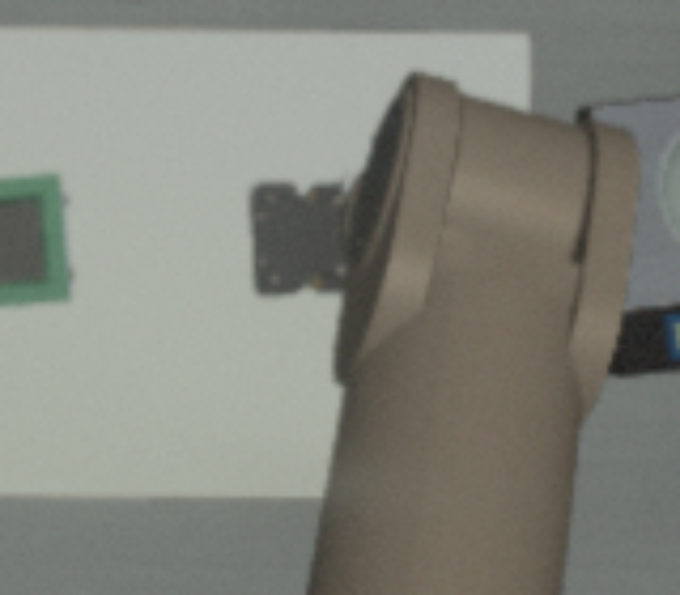

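View pics/s1.png

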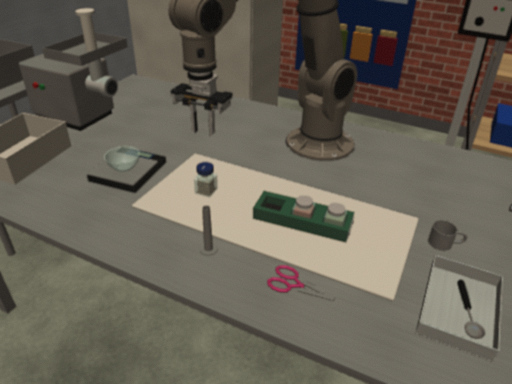

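The fingertips don't match the nominal TCP. In the scene view they sit about 9 px higher than projected. In the wrist view they lie about 0.19 m from the camera instead of 0.22 m. So the fingers end about 30 mm short of the reported TCP, and they closed above the cap. The camera's own height is consistent, because two views put the cap in the same place. I'll measure the real tip offset by touching bare board (z = 0.012) lightly with the fingers.

```bash
python3 - <<'E'
from h import *
move_l([.45,-.10,.10],velocity=.25); pause(.1); f0=get_force()
print("start",get_eef_pos(),f0,get_time())
r=move_l([.45,-.10,.022],velocity=.06,f_stop=4); print("hit1",r,get_eef_pos(),get_force()-f0)
if not r:
    r=move_l([.45,-.10,-.03],velocity=.03,f_stop=4); print("hit2",r,get_eef_pos(),get_force()-f0)
pause(.1);print(get_eef_pos(),get_force()-f0,get_time(),get_joint_pos().round(1),get_gripper_width())
cap_img("scene","s2"); cap_img("wrist","w2")
E
python3 -c "
import cv2,numpy as np
a=cv2.imread('pics/s2.png');a=cv2.resize(a[100:240,150:310],(680,595));cv2.imwrite('pics/s2z.png',a)"
```

```text
start [ 0.45118992 -0.10101542  0.10074966] [ 0.40895433  0.07688028 -0.4117849 ] 8.4333
hit1 False [ 0.45023332 -0.10004662  0.02230765] [-0.02760585  0.92485792  1.09792401]
hit2 True [ 0.45000473 -0.09998046 -0.02377336] [-2.61360909 -0.38203425 13.24583229]
[ 0.44996149 -0.09999245 -0.02378528] [-3.41386909  1.15900568 13.09645821] 11.35 [ 12.3  21.6  -9.1 127.1   6.4  31.7 -88.6] 0.04998827013874752
```

View pics/s2z.png

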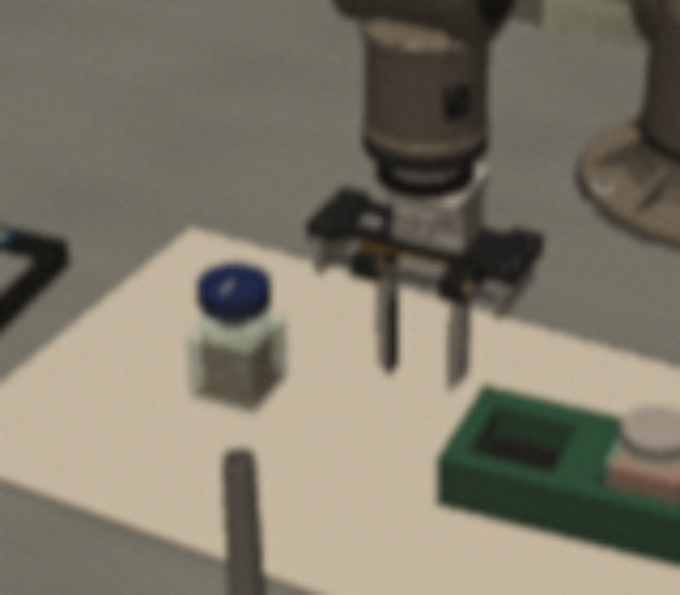

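View pics/w2.png

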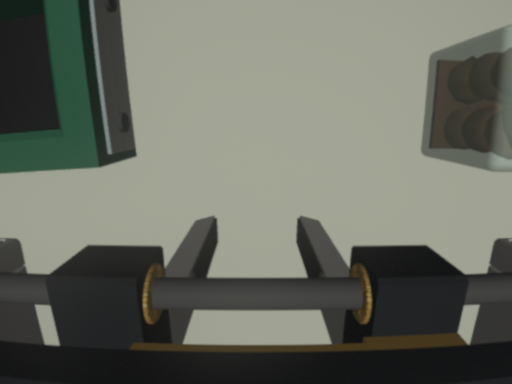

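Contact came at a reported TCP z of -0.0238 with the board at 0.012, so the real tips sit 35.5 mm above the reported TCP. In the zoom the tips stand on the board at about (388,370) and (457,385). I'll check for a sideways offset too.

Run:
```python
from h import *
c=get_calibration("scene");c["T"]=np.array(c["T"])
P=onplane(c,[(388/4.25+150,370/4.25+100),(457/4.25+150,385/4.25+100)],.012);print(P,P.mean(0))
w=get_calibration("wrist");w["T"]=np.array(w["T"])
print("wrist corners",onplane(w,[(196,222),(217,217),(218,241),(318,222),(297,217),(296,241)],.012))
p=get_eef_pos();R=get_tool_rot();print(p,R.round(4))
im=cv2.imread("pics/w2.png")[200:270,180:340];cv2.imwrite("pics/w2z.png",cv2.resize(im,None,fx=5,fy=5,interpolation=cv2.INTER_CUBIC))
```

```text
[[ 0.45678436 -0.12721404  0.012     ]
 [ 0.4488796  -0.06778806  0.012     ]] [ 0.45283198 -0.09750105  0.012     ]
wrist corners [[ 0.45161902 -0.06013602  0.012     ]
 [ 0.45565876 -0.07338061  0.012     ]
 [ 0.43951246 -0.07432812  0.012     ]
 [ 0.45561077 -0.13719519  0.012     ]
 [ 0.45826042 -0.12359728  0.012     ]
 [ 0.44210144 -0.12433447  0.012     ]]
[ 0.44996348 -0.10001548 -0.02379588] [[ 9.986e-01  5.230e-02 -3.000e-04]
 [ 5.230e-02 -9.986e-01 -1.000e-04]
 [-3.000e-04  0.000e+00 -1.000e+00]]
```

View pics/w2z.png

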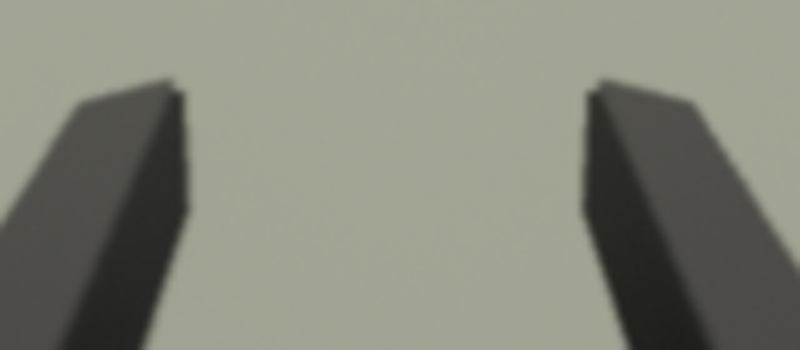

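With the tips on the board, the finger corners cast to a 50 mm spacing and a 16 mm pad width, centred at (0.449, -0.099). The commanded position was (0.450, -0.100), so there is no real sideways offset and only the finger length is 35.5 mm short. I'll retry the grasp with that correction.

```bash
echo "TIP=0.0355" >> h.py
python3 - <<'E'
from h import *
x,y=.5335,-.2222; R=down(-87)
p=get_eef_pos(); move_l([p[0],p[1],.02],velocity=.15); command_gripper(.094,45)
move_l([p[0],p[1],.11],velocity=.25)
goto([x,y,.165-TIP],R); f0=get_force()
r=move_l([x,y,.087-TIP],velocity=.12,f_stop=6)
print("down",r,get_eef_pos(),get_force()-f0,get_time())
command_gripper(.04,45); print("w",get_gripper_width(),get_force()-f0,get_time())
if get_gripper_width()>.053:
    move_l([x,y,.097-TIP],velocity=.04); pause(.1); print("lift",get_force()-f0,get_gripper_width())
    cap_img("scene","s3")
    move_l([x,y,.205-TIP],velocity=.15); print(get_force()-f0,get_gripper_width(),get_time())
cap_img("wrist","w3"); cap_img("scene","s4")
E
python3 -c "
import cv2,numpy as np
a=cv2.imread('pics/s4.png');a=cv2.resize(a[60:240,150:310],(533,600));cv2.imwrite('pics/s4z.png',a)"
```

```text
down False [ 0.53387674 -0.22212314  0.05211186] [-1.12511454  0.27146078 -0.7787502 ] 14.675
w 0.057301468287152796 [-0.35086393 -1.99704152  0.79248309] 15.3417
lift [-0.04122348  0.12299056 -4.65703101] 0.05740272238830853
[-0.53967145 -0.44091761 -4.70056488] 0.05756031491560303 16.7583
```

View pics/s4z.png

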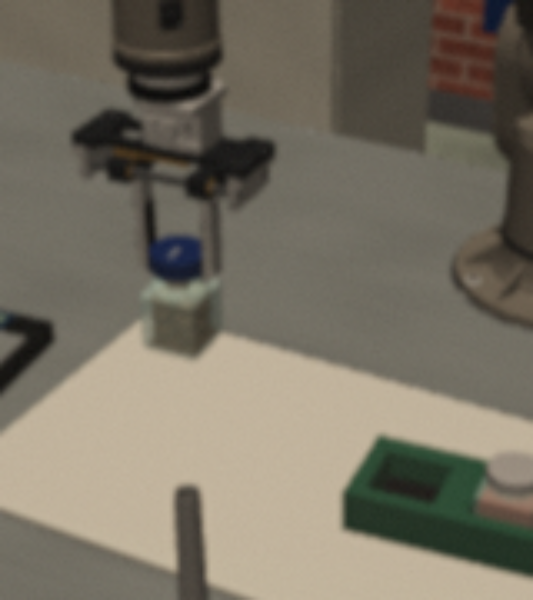

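View pics/w3.png

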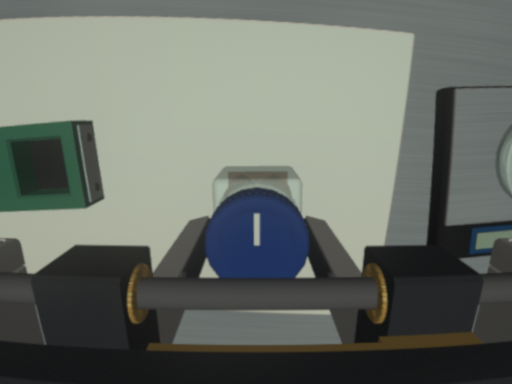

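The jar hangs from the cap: 4.7 N of weight at a width of 57.5 mm. In the wrist picture the bar is vertical and the cap is centred between the fingers at column 257. Now I'll carry it over the well and let it down with a force guard.

```bash
python3 - <<'E'
from h import *
x,y=.5371,.0306; R=down(-84.4)
goto([x,y,.165],R)
move_l([x,y,.102],velocity=.15); pause(.15); f0=get_force(); print(get_eef_pos(),f0,get_time())
cap_img("wrist","w4")
r=move_l([x,y,.0645],velocity=.03,f_stop=5); print("stop",r,get_eef_pos(),get_force()-f0,get_ft_torque(),get_gripper_width(),get_time())
cap_img("scene","s5"); cap_img("wrist","w5")
E
python3 -c "
import cv2,numpy as np
a=cv2.imread('pics/s5.png');a=cv2.resize(a[110:250,220:380],(680,595));cv2.imwrite('pics/s5z.png',a)"
```

```text
[0.53793049 0.0304793  0.10313986] [ 0.50820331 -0.34970249 -3.54123887] 18.5667
stop True [0.53690396 0.03030931 0.06536435] [-0.16060855 -1.49038176  8.46230482] [-0.13911933 -0.0353632   0.04092413] 0.057003982052255105 19.75
```

View pics/s5z.png

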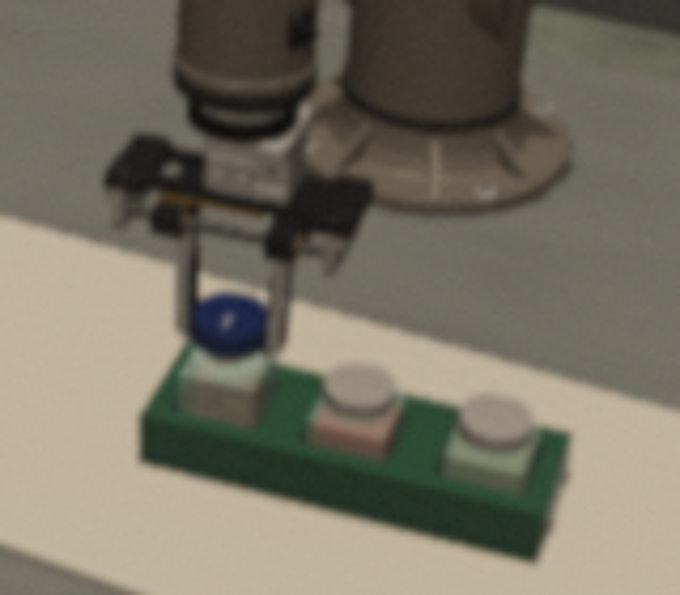

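View pics/w5.png

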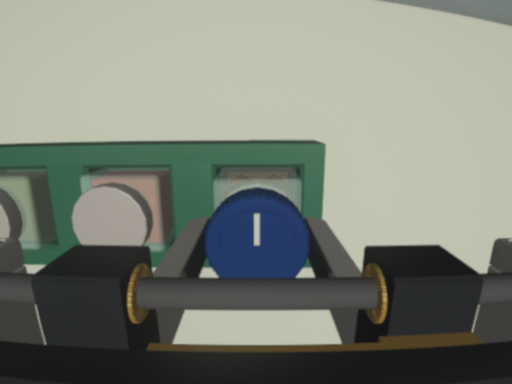

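The jar stopped at z = 0.0654, where I predicted the pad contact (0.0655). The pictures show it upright in the well and the grip unchanged. Now the twist, 60° CCW in steps with a firm grip and a 1 mm rise.

```bash
python3 - <<'E'
from h import *
x,y=.5370,.0305
pause(.15); command_gripper(.04,55); print(get_gripper_width(),get_force(),get_time())
for i,(a,z) in enumerate([(15,.0656),(30,.0659),(45,.0662),(60,.0665)]):
    goto([x,y,z],down(-84.4+a)); print(a,get_eef_pos(),get_force(),get_ft_torque()[2],get_gripper_width(),get_time())
pause(.1);print(get_force(),get_ft_torque(),get_tool_rot()[:,1])
cap_img("wrist","w6"); cap_img("scene","s6")
E
python3 -c "
import cv2,numpy as np
a=cv2.imread('pics/s6.png');a=cv2.resize(a[110:250,220:380],(680,595));cv2.imwrite('pics/s6z.png',a)"
```

```text
0.057141702591366784 [-0.87854425 -0.53611938  5.6725563 ] 20.2167
15 [0.53700264 0.0305499  0.06573778] [-1.73782445  0.74194746  2.40585478] 0.11207914525355286 0.05756225681611383 20.5667
30 [0.53693061 0.03049489 0.06593105] [-2.89274115  1.53003795  4.29996285] 0.1513705683406703 0.057463166641233826 20.9167
45 [0.53726068 0.0304921  0.0661822 ] [1.00527342 0.17267095 0.436687  ] 0.04667597098503899 0.057657546248548214 21.2667
60 [0.53698829 0.03036764 0.06638427] [-0.17866823  0.05952094 -1.08478568] 0.01695402259717749 0.0572233331419365 21.6167
[ 0.36718848 -0.62169646  0.3785086 ] [-0.01119405 -0.06532512  0.02050901] [ 9.07740256e-01 -4.19532630e-01 -3.21655182e-05]
```

View pics/s6z.png

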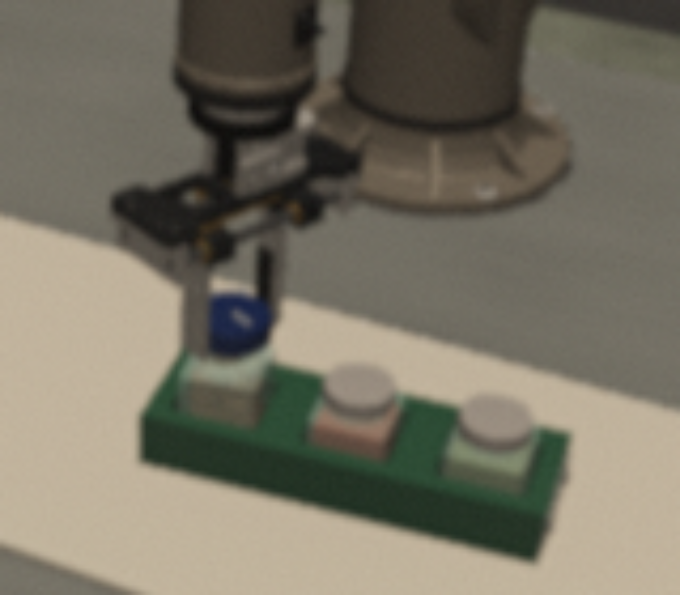

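View pics/w6.png

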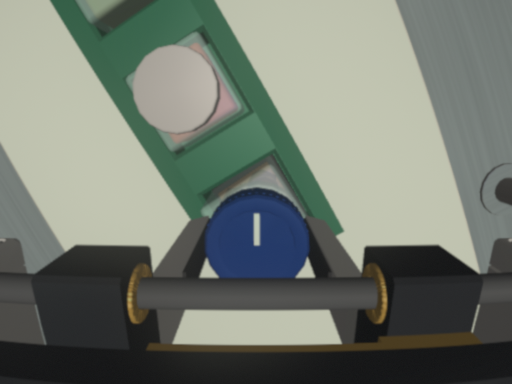

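The bar is still vertical in the tool picture, so the cap turned the full 60° with no slip. The jar stayed put in the block. Now I'll lift straight up and check.

```bash
python3 - <<'E'
from h import *
x,y=.5370,.0305
f0=get_force()
move_l([x,y,.074],velocity=.02); f1=get_force()-f0; print(f1)
if abs(f1[2])<2.5:
    move_l([x,y,.1065],velocity=.06); pause(.3); print(get_force()-f0,get_eef_pos(),get_gripper_width(),get_time())
else: print("jar comes along?")
cap_img("wrist","w7"); cap_img("scene","s7")
E
python3 -c "
import cv2,numpy as np
a=cv2.imread('pics/s7.png');a=cv2.resize(a[110:250,220:380],(680,595));cv2.imwrite('pics/s7z.png',a)"
```

```text
[ 1.02655607 -0.8654911  -0.10117328]
[ 0.44082782  0.26696637 -0.9001105 ] [0.53684302 0.0304833  0.10621599] 0.05698139637841976 23.3333
```

View pics/s7z.png

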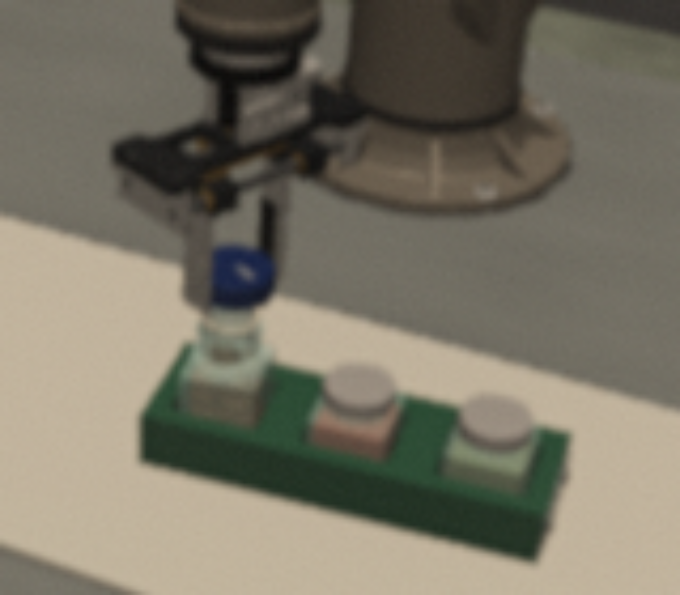

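View pics/w7.png

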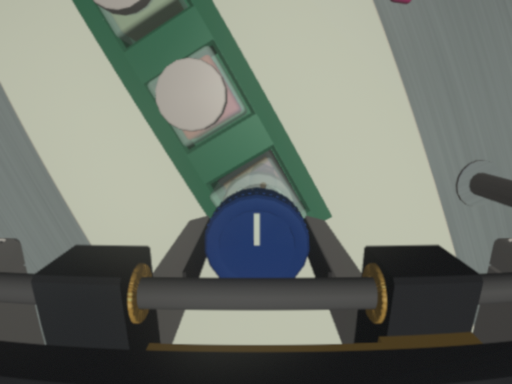

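The cap is off and level at about (237,277) in the zoom, above the open mouth at about (229,325). The jar is still in the well at the same pixels as before the lift. The lift force shows only the cap's weight. I'm handing in.

```bash
python3 -c "
from station import *
print(get_gripper_width(),get_dq().round(3),get_time()); sign_off()"
```

```text
0.05720326666809697 [ 0.075 -0.061  0.104 -0.096 -0.105 -0.045  0.046] 23.4333
the job is handed in; nothing more can be done
```

I lifted the jar by its cap, let it down into the pad well and twisted the cap 60° counter-clockwise. I then lifted the cap straight off and handed in at 23.4 s with it still held level above the mouth.

**First grasp missed:** The first grasp closed on nothing. The fingers end about 35 mm short of the reported TCP, which disagrees with the tool description. I measured this by touching the fingers on the bare board (up to 13 N) and corrected for it.

**Last checks:**
- **Seating:** The jar met the pad within 0.2 mm of the predicted height.
- **Twist:** The cap's bar stayed in line with the tool, so the cap turned the full 60° without slipping.
- **Lift:** The force rose by about 1 N, so the jar did not come up with the cap.
- **Cap position:** By the arm's readings, the cap's lower edge is about 22 mm above the rim, with a grip width of 57 mm at a 55 N grip setting.
- **Surroundings:** In the pictures the jar and the two short jars look unmoved in the block. I did not check the bowl, tube, shears and cup separately, but the arm stayed clear of them.

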